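# Clamp a shaft in the locking-plier fixture

### The arm

A 7-joint arm with a two-finger parallel gripper is mounted at the origin on a cart in front of the work surface, level with it; the furniture and walls round the work are solid. World frame = base frame: x ahead of the robot, y to its left, z up, the work surface at z = 0. Lengths are in m, angles in rad, forces in N, time in s.
With the tool pointing down it reaches from about 0.4 to 0.85 m from the base axis. Payload 4.5 kg.
Tool frame: the origin (TCP) lies midway between the tips of the shut fingers; the grasp point (between the pads) lies 19 mm behind it; z points along the fingers, y is the line along which they close (so a half turn about z gives the same grasp; the last joint's range is limited). The gripper opens to 88 mm and grips with 3 to 60 N. Pads are 18 mm wide; open, the fingers measure 123 mm over their backs; the gripper's body (75 mm by 187 mm) begins 45 mm behind the grasp point.
Start: joints at [-1.225, 0.689, -0.195, 1.565, 0.157, 0.902, -0.215], TCP at [0.192, 0.595, 0.239] pointing down, gripper open.
Joint ranges: [-3.01, 3.01], [-0.46, 2.08], [-1.47, 1.51], [0.13, 2.56], [-1, 4.14], [0.04, 2.09], [-2.66, 2.66]. Speed limits (rad/s): [2.57, 2.57, 3.14, 3.14, 3.14, 3.14, 3.14].

### API

Orientations are given as a unit quaternion [x, y, z, w].
In Python, from plant import get_state, viewer, workorder gives the robot as it stands. The module is installed in compiled form; this text tells all that it offers.
- The arm moves only by the tool step_arm, never from a script. Its argument "motion" is a list of rows, each an object of numbers: "wx", "wy", "wz": the turn, a rotation vector about the tool's x, y, z each as a share of 180 degrees, from -1 to 1; "dx", "dy", "dz": the shift along the tool's x, y, z each as a share of 8 cm, from -1 to 1; "claw": the finger opening in mm, from 0 to 88.1. A call has 1 to 8 rows; each row is the pose to reach, as a shift and turn from the pose commanded when the call began, along the tool's axes at that moment, turning the shorter way round; what a row does not reach only later rows make up. A row lasts 1/10 s, in which the tool goes at most 50 mm and 8.59 degrees, less where a joint would pass 70% of its speed; a pose out of reach is approached as far as the arm can. A call with a number of a shift or a turn outside -1 to 1 is refused whole. A call with a gripper value outside its range is refused whole. The fingers move at their own pace and stop on an object; "force" is the grip in N (left out, the last holds). Time passes only in rows, so rows that repeat a pose let the fingers close. It gives the time, the measured TCP pose, the force, the opening and the grip force at its end, in the units of the state.
- get_state(): the state, without advancing time (a new reading comes with each control period).
- viewer.snapshot(name): name is "side" or "top" or "wrist"; returns (picture, depth): 480x640x3 uint8, red, green, blue; 480x640 float32, m along the optical axis (not along the pixel's ray), 0 where there is no reading.
- viewer.calibration(name): a dict with "vfov" (degrees; the focal length in pixels is half the picture's height over the tangent of half this angle, whatever the lens; pixels are square), "cx", "cy" (the principal point, pixels), "extrinsics" (4x4, takes a point from camera to world coordinates). Camera axes: x right, y down, z forward; pixel columns grow to the right and rows downward; lengths in m; the calibration is good to about 2 mm. A picture is of the moment at which its call begins: read the wrist's pose just before it. calibration takes no time and is no camera call; for the wrist camera it gives the pose at the moment of the call.
- workorder.finish_job(): hands the job in; it is judged then, once.
The state is a dict: "clock": time; "q": joint angles; "qd": joint speeds; "joint_torque": joint torques, N m; "tool_pos": TCP position; "eef_rot": TCP orientation; "contact_force": force on the tool from outside, world axes, zero at the start; "moment": the same for the moment, N m; "opening": opening from 0.0 (shut) to 1.0 (fully open); "finger_force": force on a finger pad.
Only numpy, scipy, OpenCV 4.12 (cv2) and the standard library are available. Lean on these libraries where they do the work, as an engineer would, in place of code of your own. Each camera call takes 0.05 s, during which the arm holds its last target. There are 200 camera calls.

### The job

The bench-mounted locking pliers beside the V-cradles are shut and empty: pull the release lever at the end of their handle so that they spring open. Take the thicker of the two shafts from the grey storage rack and lay it in both V-cradles of the fixture, centred on them with one end between the open jaws, then squeeze the two handles together until they lock over centre and the jaws hold the shaft. Leave the thinner shaft in the rack.

Things in the scene. Friction and masses are not known exactly. Their poses are not given: they have to be found in the camera images.
- clamp_base: Fixture fixed to the worktop: dark steel base plate 90 x 305 x 10 mm thick, from x -45 to 45, y -230 to 75 mm in its frame, with two V-cradles and, at its -y side, locking pliers lying flat, jaws toward the cradles, handles along -y, all at z 43 to 67 mm. Origin at worktop height under the middle between the cradles; y along the line of the cradles, z up. Pliers' pivot at (-13, -122) mm.
- cradle_axis (a point): Middle of the shaft's seat, 55 mm above the fixture's origin; axes as the fixture's: a 22 mm shaft lying in the cradles has its axis through here along y. Aluminium V-cradles, 20 mm thick, 52 wide, stand centred 50 mm to either side along y; faces at 45 degrees, mouth 38 mm wide, tops 4 mm above this point. Between them it is free down to the base plate, 45 mm below.
- jaw_mouth (a point): Point midway along the steel jaws, on the shaft's line, at (0, -85, 55) mm in the fixture's frame (a centred shaft ends 5 mm farther on, and the head is closed 32 mm farther on). The jaws are 34 mm long along y. The fixed jaw's face is 12 mm to its +x side; the moving jaw on the -x side stands 3 to 9 mm clear of a 22 mm shaft when open. Jaw tops are 4 mm above this point.
- squeeze_point (a point): Point midway between the two handles when shut, at (0, -188, 55) mm in the fixture's frame, axes as the fixture's; the handles run along y and are gripped at this height (tops 9 mm above, base plate 45 mm below). Shut, their outer faces lie 21 mm to either side along x; open, the moving handle's outer face is 36 mm to the -x side here. The fixed handle (+x) ends 28 mm farther along -y.
- handle (a joint): Angle of the moving handle, rad: 0 shut and locked, 0.22 fully open. It opens to the fixture's -x side about the pivot at (-13, -122) mm. An over-centre spring with dead centre at 0.08 drives it to 0 below that and to 0.22 above. Squeezing it shut takes about 18 N at the squeeze point at first, falling to nothing at dead centre.
- jaw: The moving steel jaw, driven by the handle; on the shaft it presses with about 8 N through a sprung pad. Its origin lies on its pivot, at (-13, -122, 55) mm in the fixture's frame.
- lever (a joint): Angle of the release lever from the moving handle, rad: 0 at rest in line with it (a light spring returns it), 0.4 at its stop. It is pulled to the fixture's -x side, away from the fixed handle; pulled to its stop (about 2 N, 18 mm at the paddle) and on (about 6 N, 10 to 15 mm more), it takes the handle through dead centre and the handle springs open by itself.
- lever_paddle (a point): Middle of the release lever's flat upright paddle, 8 mm thick (x), 36 long (y), 24 high (z); axes the lever's. Hinged 46 mm away (+y) at the moving handle's end. Shut, it stands at (-13, -254, 55) mm in the fixture's frame, beyond the ends of both handles and of the base plate, with nothing standing on either side of it.
- thick_shaft: The plain steel shaft to be clamped: 22 mm diameter, 180 mm long, 0.25 to 0.5 kg, axis along its own y, origin at its middle. It starts in one of the two places of the rack (which one varies).
- thin_shaft: The other steel shaft, 14 mm diameter, 180 mm long, axis along its own y, origin at its middle. To be left in the rack.
- rack: Grey plastic storage rack, fixed, 122 x 124 x 46 mm; origin at its underside's middle, shafts along its y. Two places, at x -35 and +35 mm, each a pair of 45 degree V notches (14 mm thick, at y -55 and +55 mm); the thick shaft's axis lies at z 46 mm, the thin one's at z 40. Under the shafts' middles it is open to the worktop save two rails, 14 wide, 11 high, along y at x -50 and +50 mm.

How it is judged:
By the outcome, as a careful person would: the job done as asked, in the order asked, and still so for the second after the job is handed in, with the robot touching nothing.
It also fails if it takes over 67 s, if anything falls off the work surface, if the arm or the gripper's body presses on something with over 40 N, if the wrist force passes 120 N, or if a joint passes its speed limit or range.

## Working session

There is one attempt and no reset: what is moved stays moved. The work goes in short steps, Python scripts to look and compute and a tool call to move; the robot and the scene stay as the last step left them, time stands still between calls to the robot, and variables do not carry over. Pictures are saved under pics/ and viewed, at most 10 in all, crops included, and the job is handed in when it is done.

Besides the shell and the picture viewer there is one more tool, called after "Call:" by a JSON object that holds its "fn" and its "kwargs". step_arm: Moves the arm, as the interface text tells. Shift numbers are shares of 8 cm and turn numbers shares of 180 degrees, none past 1 either way. Its arguments: {"type":"object","properties":{"motion":{"type":"array","items":{"type":"object","properties":{"wx":{"type":"number","minimum":-1,"maximum":1},"wy":{"type":"number","minimum":-1,"maximum":1},"wz":{"type":"number","minimum":-1,"maximum":1},"dx":{"type":"number","minimum":-1,"maximum":1},"dy":{"type":"number","minimum":-1,"maximum":1},"dz":{"type":"number","minimum":-1,"maximum":1},"claw":{"type":"number"}}}},"force":{"type":"number"}},"required":["motion"]}

```bash
mkdir -p pics; cat > h.py <<'E'
import numpy as np, cv2
from plant import get_state, viewer, workorder
from scipy.spatial.transform import Rotation as R
def shot(n,tag):
    c=viewer.calibration(n); p,d=viewer.snapshot(n)
    cv2.imwrite(f'pics/{tag}.png',p[:,:,::-1]); np.savez(f'{tag}.npz',p=p,d=d,T=c['extrinsics'],f=240/np.tan(np.radians(c['vfov'])/2),c=[c['cx'],c['cy']])
def cloud(tag):
    z=np.load(tag+'.npz'); d=z['d']; v,u=np.mgrid[:480,:640]
    P=np.stack([(u-z['c'][0])*d/z['f'],(v-z['c'][1])*d/z['f'],d],-1)
    W=P@z['T'][:3,:3].T+z['T'][:3,3]; W[d==0]=np.nan
    return W,z['p']
def st():
    s=get_state(); print(round(s['clock'],2),np.round(s['tool_pos'],4),np.round(R.from_quat(s['eef_rot']).as_matrix(),3).tolist(),np.round(s['contact_force'],1),s['opening'],s['finger_force'],np.round(s['q'],2))
    return s
E
python3 - <<'E'
from h import *
st()
for n in ['top','side','wrist']: shot(n,n+'0')
a=[cv2.imread(f'pics/{n}0.png') for n in ['top','side']]
for n in ['top','side','wrist']: 
    c=viewer.calibration(n);print(n,c['vfov'],c['cx'],c['cy'],np.round(c['extrinsics'],3).tolist())
E
```

```text
0.0 [0.1916 0.5943 0.2379] [[-0.952, 0.307, -0.0], [0.307, 0.952, -0.002], [-0.0, -0.002, -1.0]] [-0.8 -0.3  0.3] 0.9994053051695531 0.0 [-1.23  0.69 -0.19  1.57  0.16  0.9  -0.22]
top 46.35756426105056 304.2528025100002 237.61167762980972 [[0.145, -0.964, 0.224, 0.299], [-0.989, -0.142, 0.029, -0.016], [0.004, -0.226, -0.974, 1.209], [0.0, 0.0, 0.0, 1.0]]
side 43.79151002222074 319.14785557921783 237.50362259279137 [[0.613, -0.592, 0.523, -0.082], [-0.79, -0.474, 0.39, -0.478], [0.017, -0.652, -0.758, 1.002], [0.0, 0.0, 0.0, 1.0]]
wrist 64.9662760992832 320.0838939376193 240.3207868037597 [[0.307, 0.914, 0.265, 0.124], [0.952, -0.294, -0.086, 0.616], [-0.001, 0.279, -0.96, 0.384], [0.0, 0.0, 0.0, 1.0]]
```

View pics/top0.png

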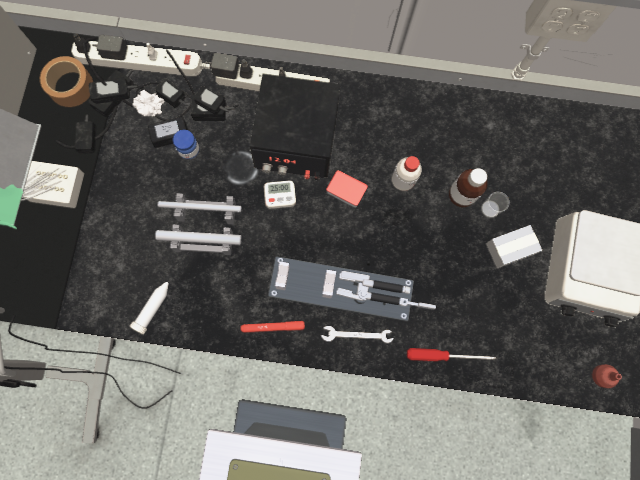

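View pics/side0.png

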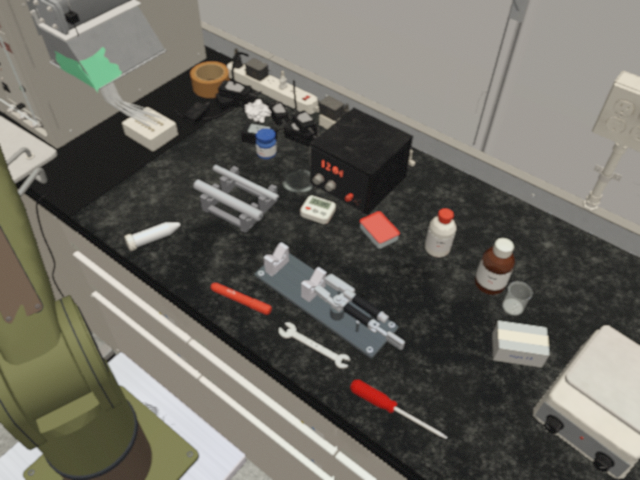

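The top view shows the rack with the thin shaft at (200,206) and the thick one at (198,238). The fixture runs from (275,275) to (412,300), with its jaws, handles and paddle (423,306) toward the right, which is world -y. Next I measure them from depth.

```bash
cat >> h.py <<'E'
def box(W,p,u0,u1,v0,v1,z0,z1):
    Q=W[v0:v1,u0:u1].reshape(-1,3); return Q[(Q[:,2]>z0)&(Q[:,2]<z1)]
def rect(Q):
    (c,s,a)=cv2.minAreaRect((Q[:,:2]*1000).astype(np.float32)); return np.round(c,1),np.round(s,1),round(a,2)
E
python3 - <<'E'
from h import *
W,p=cloud('top0'); V,q=cloud('side0')
print('table z',np.nanmedian(W[250:330,440:480,2]),np.nanmedian(V[300:330,230:270,2]))
for n,(X,im) in {'top':(W,p),'side':(V,q)}.items():
    b={'top':[(262,440,250,325),(150,245,188,222),(150,245,222,255)],'side':[(245,410,235,360),(185,285,160,235),(185,285,160,235)]}[n]
    Q=box(X,im,*b[0],0.004,.016); print(n,'plate',rect(Q),np.median(Q[:,2]),len(Q))
    Q=box(X,im,*b[0],0.04,.075); print(n,'upper',rect(Q),len(Q),np.percentile(Q[:,2],[5,50,95]))
    for bb in b[1:]:
        Q=box(X,im,*bb,0.025,.08); print(n,'rackpart',rect(Q),len(Q),np.percentile(Q[:,2],[5,50,90,98,100]))
im=cv2.imread('pics/top0.png')
a=cv2.resize(im[245:330,260:445],None,fx=4,fy=4,interpolation=cv2.INTER_CUBIC)
b=cv2.resize(cv2.imread('pics/wrist0.png'),(370,278))
cv2.imwrite('pics/a.png',a)
E
```

```text
table z -0.0003846627782029266 0.0007512865101710897
top plate (array([482.9, -96.2]), array([161.6, 384. ]), 8.39) 0.009213613016664457 4167
top upper (array([ 478.7, -101.6]), array([331.3,  55.5]), 89.81) 1821 [0.04461273 0.05912748 0.06606561]
top rackpart (array([604.3, 254.2]), array([ 53.6, 180.6]), 4.71) 812 [0.03407752 0.04324341 0.04679335 0.04893111 0.05288336]
top rackpart (array([534.8, 241.7]), array([ 52.8, 180.2]), 4.86) 1095 [0.03847467 0.05186527 0.05634471 0.05816067 0.06148625]
side plate (array([502.4, -72.8]), array([309.1, 356.4]), 38.98) 0.009540617891707681 4307
side upper (array([ 480. , -102.3]), array([333.3,  58. ]), 89.66) 2298 [0.04337135 0.05827882 0.06570544]
side rackpart (array([571.2, 246.3]), array([126.2, 187.2]), 4.83) 1664 [0.03038498 0.04595603 0.05582074 0.05805242 0.05997845]
side rackpart (array([571.2, 246.3]), array([126.2, 187.2]), 4.83) 1664 [0.03038498 0.04595603 0.05582074 0.05805242 0.05997845]
```

View pics/a.png

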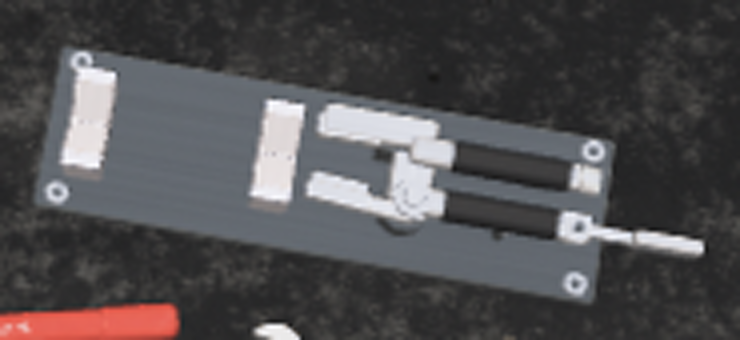

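The crop shows cradles at about (88,118) and (277,152), shut pliers and the paddle at (672,243). I now refine the poses of the fixture and the shaft.

```bash
python3 - <<'E'
from h import *
for n,b,rb in [('top',(262,440,250,325),(150,245,222,255)),('side',(245,410,235,360),(185,285,160,235))]:
    W,p=cloud(n+'0')
    u0,u1,v0,v1=b
    Z=W[...,2]; P=p.astype(int)
    m=np.zeros(Z.shape,bool); m[v0:v1,u0:u1]=True
    pl=m&(Z>.004)&(Z<.016)&(P[...,2]-P[...,0]>8)&(P[...,2]>50)
    pl=cv2.morphologyEx(pl.astype(np.uint8),cv2.MORPH_OPEN,np.ones((3,3)))
    k,l,s,_=cv2.connectedComponentsWithStats(pl); 
    pl=l==1+np.argmax(s[1:,4]); print(n,'plate',rect(W[pl]),pl.sum(),np.median(W[pl][:,2]))
    Q=box(W,p,*rb,.0475,.07); Q=Q[Q[:,0]<.575]
    c=Q[:,:2].mean(0); e=np.linalg.svd(Q[:,:2]-c)[2][0]; t=(Q[:,:2]-c)@e
    print('thick',np.round(c*1000,1),np.degrees(np.arctan2(*e[::-1])),'mid',np.round((c+e*(t.min()+t.max())/2)*1000,1),np.ptp(t),'top z',np.percentile(Q[:,2],[80,90,97]))
    # radius fit of circle cross-section
    nrm=np.array([-e[1],e[0]]); s_=(Q[:,:2]-c)@nrm
    A=np.c_[2*s_,2*Q[:,2],np.ones(len(s_))]; x=np.linalg.lstsq(A,s_**2+Q[:,2]**2,rcond=None)[0]
    print('circle offs',x[:2],'r',np.sqrt(x[2]+x[0]**2+x[1]**2), 'nrm',nrm)
    # bright upper: cradles
    Q=W[m&(Z>.048)&(Z<.075)&(P.min(2)>120)]
    for lo,hi in [(-.01,.2),(-.15,-.01),(-.4,-.15)]:
        q=Q[(Q[:,1]>lo)&(Q[:,1]<hi)]
        print(lo,rect(q),len(q),np.percentile(q[:,2],[50,95]), q.min(0),q.max(0))
E
```

```text
top plate (array([476.5, -73.8]), array([301.2,  85.7]), 88.12) 2535 0.009343115116002165
thick [533.9 242. ] -85.01211803445624 mid [533.9 241.9] 0.17951557817055047 top z [0.05570033 0.05682958 0.05807421]
circle offs [0.00044157 0.04922196] r 0.007713623134449757 nrm [0.99621311 0.08694505]
-0.01 (array([480.6,  53.6]), array([19.9, 52.4]), 88.4) 164 [0.05530365 0.05978595] [0.45429498 0.04323096 0.04800514] [0.50702247 0.06415828 0.06159694]
-0.15 (array([478.8, -85.7]), array([99.4, 55.5]), 89.79) 747 [0.05847053 0.06588403] [ 0.45090493 -0.13545221  0.04803324] [ 0.5065641  -0.03591695  0.07239236]
-0.4 (array([ 473.6, -228.9]), array([40.2, 73.7]), 1.12) 213 [0.06261495 0.06801526] [ 0.45289267 -0.2660109   0.04841828] [ 0.49328984 -0.19238544  0.07165113]
side plate (array([477.9, -82.3]), array([286.6,  87.3]), 87.27) 2483 0.00991065909918698
thick [534.3 237.6] -84.758753391317 mid [534.1 239.9] 0.18055301736808355 top z [0.05652327 0.05746538 0.05878759]
circle offs [0.0010982  0.04871416] r 0.00861464543151887 nrm [0.9958189  0.09134948]
-0.01 (array([481.8,  51.2]), array([24.2, 55.1]), 86.51) 170 [0.05477989 0.05969702] [0.45412978 0.04004443 0.04807061] [0.50993078 0.06434411 0.06212467]
-0.15 (array([480.2, -86.3]), array([57.4, 99.9]), 0.27) 854 [0.05819767 0.06500827] [ 0.45129911 -0.13617217  0.04805686] [ 0.50897811 -0.03646722  0.07163073]
-0.4 (array([ 475.5, -230.2]), array([41.4, 76.7]), 0.77) 318 [0.06190119 0.0675661 ] [ 0.45440874 -0.26879574  0.0482745 ] [ 0.49586448 -0.19202459  0.07101883]
```

```bash
cat >> h.py <<'E'
def plan(tgt,yaw,pos=None,yaw0=None,slow=1.0):
    """print calls; yaw = world heading of tool y, degrees"""
    s=get_state(); M=R.from_quat(s['eef_rot']).as_matrix()
    if pos is None: pos=s['tool_pos']
    pos=np.array(pos,float)
    if yaw0 is None: yaw0=np.degrees(np.arctan2(M[1,1],M[0,1]))
    tgt=np.array(tgt,float)
    for n in range(1,30):
        sh=(tgt-pos)/n; dy=((yaw-yaw0+180)%360-180)/n; ok=abs(dy)<62; out=[]
        for i in range(n):
            a=np.radians(yaw0+dy*i); Y=np.array([np.cos(a),np.sin(a),0]); Z=np.array([0,0,-1]); X=np.cross(Y,Z)
            d=np.array([X@sh,Y@sh,Z@sh])/.08; ok&=abs(d).max()<=1; out.append(d)
        if ok: break
    k=int(np.ceil(max(np.linalg.norm(sh)/.045,abs(dy)/8)*slow))
    print('rows',k,'wz',round(-dy/180,4))
    for d in out: print('  d',np.round(d,3).tolist())
E
python3 - <<'E'
from h import *
plan([.47,-.03,.24],-1.9)
E
```

```text
rows 2 wz 0.0457
  d [-0.634, -0.707, -0.003]
  d [-0.729, -0.609, -0.003]
  d [-0.808, -0.498, -0.003]
  d [-0.871, -0.378, -0.003]
  d [-0.916, -0.249, -0.003]
  d [-0.942, -0.115, -0.003]
  d [-0.949, 0.021, -0.003]
  d [-0.937, 0.156, -0.003]
  d [-0.905, 0.289, -0.003]
```

Call:
{"fn": "step_arm", "kwargs": {"motion": [{"dx": -0.317, "dy": -0.353, "wz": 0.023, "claw": 0}, {"dx": -0.634, "dy": -0.707, "wz": 0.0457, "claw": 0}], "force": 30}}

```text
$.motion[0]: bad value
```

Call:
{"fn": "step_arm", "kwargs": {"motion": [{"dx": -0.365, "dy": -0.305, "wz": 0.023, "claw": 0}, {"dx": -0.729, "dy": -0.609, "wz": 0.0457, "claw": 0}]}}

```text
$.motion[0]: bad value
```

Call:
{"fn": "step_arm", "kwargs": {"motion": [{"dx": -0.404, "dy": -0.249, "wz": 0.023, "claw": 0}, {"dx": -0.808, "dy": -0.498, "wz": 0.0457, "claw": 0}]}}

```text
$.motion[0]: bad value
```

Call:
{"fn": "step_arm", "kwargs": {"motion": [{"dx": -0.435, "dy": -0.189, "wz": 0.023, "claw": 0}, {"dx": -0.871, "dy": -0.378, "wz": 0.0457, "claw": 0}]}}

```text
$.motion[0]: bad value
```

Call:
{"fn": "step_arm", "kwargs": {"motion": [{"dx": -0.458, "dy": -0.125, "wz": 0.023, "claw": 0}, {"dx": -0.916, "dy": -0.249, "wz": 0.0457, "claw": 0}]}}

```text
$.motion[0]: bad value
```

Call:
{"fn": "step_arm", "kwargs": {"motion": [{"dx": -0.471, "dy": -0.058, "wz": 0.023, "claw": 0}, {"dx": -0.942, "dy": -0.115, "wz": 0.0457, "claw": 0}]}}

```text
$.motion[0]: bad value
```

Call:
{"fn": "step_arm", "kwargs": {"motion": [{"dx": -0.475, "dy": 0.01, "wz": 0.023, "claw": 0}, {"dx": -0.949, "dy": 0.021, "wz": 0.0457, "claw": 0}]}}

```text
$.motion[0]: bad value
```

Call:
{"fn": "step_arm", "kwargs": {"motion": [{"dx": -0.468, "dy": 0.078, "wz": 0.023, "claw": 0}, {"dx": -0.937, "dy": 0.156, "wz": 0.0457, "claw": 0}]}}

```text
$.motion[0]: bad value
```

Call:
{"fn": "step_arm", "kwargs": {"motion": [{"dx": -0.453, "dy": 0.145, "wz": 0.023, "claw": 0}, {"dx": -0.905, "dy": 0.289, "wz": 0.0457, "claw": 0}, {"dx": -0.905, "dy": 0.289, "wz": 0.0457, "claw": 0}, {"dx": -0.905, "dy": 0.289, "wz": 0.0457, "claw": 0}]}}

```text
$.motion[0]: bad value
```

```bash
python3 - <<'E'
from h import *
st(); shot('wrist','w1')
E
```

```text
0.15 [0.1916 0.5944 0.2381] [[-0.952, 0.307, -0.0], [0.307, 0.952, -0.001], [-0.0, -0.001, -1.0]] [-0.1 -0.2  0.2] 1.0025718567780577 0.0 [-1.23  0.69 -0.19  1.57  0.16  0.9  -0.22]
```

View pics/w1.png

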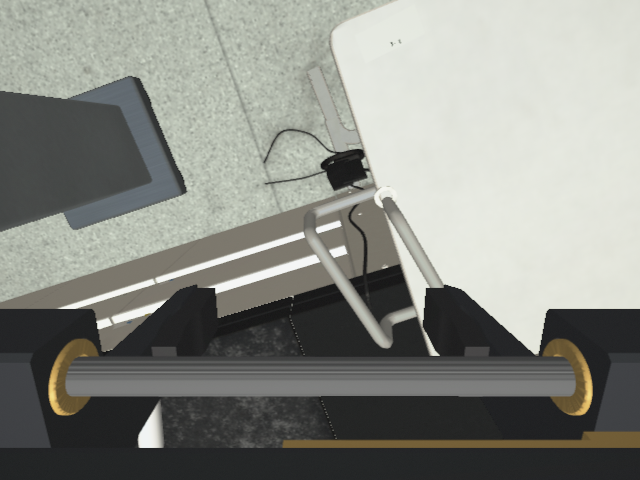

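The wrist view shows only floor and furniture. The gripper hides everything below row 290. All the moves were refused, so I retry one with every key given.

Call:
{"fn": "step_arm", "kwargs": {"motion": [{"dx": -0.317, "dy": -0.353, "dz": 0, "wx": 0, "wy": 0, "wz": 0.023, "claw": 0}, {"dx": -0.634, "dy": -0.707, "dz": 0, "wx": 0, "wy": 0, "wz": 0.0457, "claw": 0}], "force": 30}}

```text
clock: 0.4
tool_pos: [0.2221, 0.5252, 0.2383]
eef_rot: [0.226, 0.974, 0.0, -0.0]
contact_force: [-0.2, -0.1, -0.4]
opening: 0.842
finger_force: 0.0
```

Call:
{"fn": "step_arm", "kwargs": {"motion": [{"dx": -0.365, "dy": -0.305, "dz": 0, "wx": 0, "wy": 0, "wz": 0.023, "claw": 0}, {"dx": -0.729, "dy": -0.609, "dz": 0, "wx": 0, "wy": 0, "wz": 0.0457, "claw": 0}]}}

```text
clock: 0.6
tool_pos: [0.254, 0.4546, 0.2387]
eef_rot: [0.296, 0.955, -0.0, 0.0]
contact_force: [0.2, 1.2, -0.7]
opening: 0.66
finger_force: 0.0
```

Call:
{"fn": "step_arm", "kwargs": {"motion": [{"dx": -0.404, "dy": -0.249, "dz": 0, "wx": 0, "wy": 0, "wz": 0.023, "claw": 0}, {"dx": -0.808, "dy": -0.498, "dz": 0, "wx": 0, "wy": 0, "wz": 0.0457, "claw": 0}]}}

```text
clock: 0.8
tool_pos: [0.285, 0.3853, 0.2388]
eef_rot: [0.364, 0.931, 0.0, 0.0]
contact_force: [0.2, 0.5, 0.7]
opening: 0.478
finger_force: 0.0
```

Call:
{"fn": "step_arm", "kwargs": {"motion": [{"dx": -0.435, "dy": -0.189, "dz": 0, "wx": 0, "wy": 0, "wz": 0.023, "claw": 0}, {"dx": -0.871, "dy": -0.378, "dz": 0, "wx": 0, "wy": 0, "wz": 0.0457, "claw": 0}]}}

```text
clock: 1.0
tool_pos: [0.3158, 0.316, 0.2388]
eef_rot: [0.43, 0.903, 0.0, 0.0]
contact_force: [1.3, 0.4, 0.6]
opening: 0.299
finger_force: 0.0
```

Call:
{"fn": "step_arm", "kwargs": {"motion": [{"dx": -0.458, "dy": -0.125, "dz": 0, "wx": 0, "wy": 0, "wz": 0.023, "claw": 0}, {"dx": -0.916, "dy": -0.249, "dz": 0, "wx": 0, "wy": 0, "wz": 0.0457, "claw": 0}]}}

```text
clock: 1.2
tool_pos: [0.3468, 0.2467, 0.2388]
eef_rot: [0.494, 0.87, 0.0, 0.0]
contact_force: [0.3, 0.3, -0.2]
opening: 0.119
finger_force: 0.0
```

Call:
{"fn": "step_arm", "kwargs": {"motion": [{"dx": -0.471, "dy": -0.058, "dz": 0, "wx": 0, "wy": 0, "wz": 0.023, "claw": 0}, {"dx": -0.942, "dy": -0.115, "dz": 0, "wx": 0, "wy": 0, "wz": 0.0457, "claw": 0}]}}

```text
clock: 1.4
tool_pos: [0.3777, 0.1773, 0.2388]
eef_rot: [0.555, 0.832, 0.0, 0.0]
contact_force: [1.1, -0.2, -0.2]
opening: 0.004
finger_force: 0.0
```

Call:
{"fn": "step_arm", "kwargs": {"motion": [{"dx": -0.475, "dy": 0.01, "dz": 0, "wx": 0, "wy": 0, "wz": 0.023, "claw": 0}, {"dx": -0.949, "dy": 0.021, "dz": 0, "wx": 0, "wy": 0, "wz": 0.0457, "claw": 0}]}}

```text
clock: 1.6
tool_pos: [0.4087, 0.1079, 0.2388]
eef_rot: [0.613, 0.79, 0.0, 0.0]
contact_force: [0.5, 1.0, 0.2]
opening: 0.008
finger_force: 0.0
```

Call:
{"fn": "step_arm", "kwargs": {"motion": [{"dx": -0.468, "dy": 0.078, "dz": 0, "wx": 0, "wy": 0, "wz": 0.023, "claw": 0}, {"dx": -0.937, "dy": 0.156, "dz": 0, "wx": 0, "wy": 0, "wz": 0.0457, "claw": 0}]}}

```text
clock: 1.8
tool_pos: [0.4396, 0.0385, 0.2388]
eef_rot: [0.668, 0.744, 0.0, -0.0]
contact_force: [0.5, 0.3, -0.2]
opening: 0.008
finger_force: 0.0
```

Call:
{"fn": "step_arm", "kwargs": {"motion": [{"dx": -0.453, "dy": 0.145, "dz": 0, "wx": 0, "wy": 0, "wz": 0.023, "claw": 0}, {"dx": -0.905, "dy": 0.289, "dz": 0, "wx": 0, "wy": 0, "wz": 0.0457, "claw": 0}, {"dx": -0.905, "dy": 0.289, "dz": 0, "wx": 0, "wy": 0, "wz": 0.0457, "claw": 0}, {"dx": -0.905, "dy": 0.289, "dz": 0, "wx": 0, "wy": 0, "wz": 0.0457, "claw": 0}]}}

```text
clock: 2.2
tool_pos: [0.47, -0.03, 0.2385]
eef_rot: [0.719, 0.695, -0.0, -0.0]
contact_force: [-0.8, -0.2, -0.1]
opening: 0.003
finger_force: 0.0
```

```bash
python3 - <<'E'
from h import *
st(); shot('wrist','w2')
E
```

```text
2.2 [ 0.47   -0.03    0.2385] [[0.034, 0.999, -0.0], [0.999, -0.034, 0.0], [0.0, -0.0, -1.0]] [-0.8 -0.2 -0.1] 0.002906326143551836 0.0 [-0.1   0.49  0.09  2.02 -0.08  0.63  0.01]
```

View pics/w2.png

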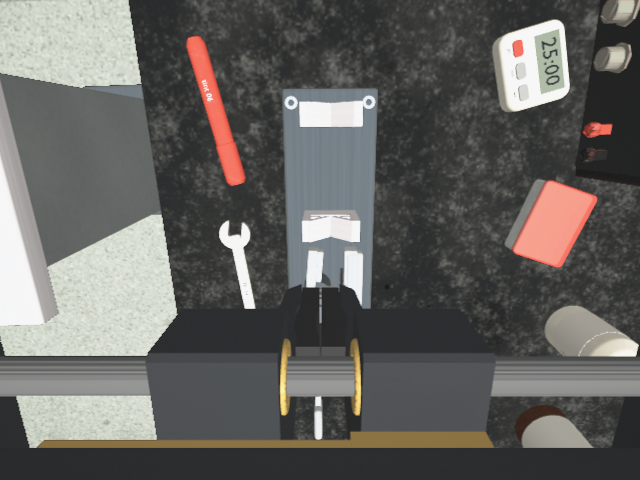

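The wrist view shows the cradles at (331,112) and (331,228), and the jaws at (314,268) and (353,268). I fit the fixture frame from this depth.

```bash
python3 - <<'E'
from h import *
W,p=cloud('w2'); P=p.astype(int); Z=W[...,2]
pts=[]
for b in [(290,372,95,135),(290,372,205,245)]:
    u0,u1,v0,v1=b; m=np.zeros(Z.shape,bool); m[v0:v1,u0:u1]=1
    Q=W[m&(Z>.025)&(Z<.075)]; r=rect(Q); print(r,np.percentile(Q[:,2],[50,98])); 
    T=Q[Q[:,2]>.055]; print(' top x range',np.percentile(T[:,0],[1,99]),'mean ext',T[:,:2].min(0),T[:,:2].max(0))
m=np.zeros(Z.shape,bool); m[60:300,270:390]=1
pl=m&(Z>.005)&(Z<.014)&(P[...,2]-P[...,0]>8)
Q=W[pl]; print('plate z',np.median(Q[:,2]))
# edges left/right per row
L=[];Rr=[]
for v in range(95,285,3):
    c=np.where(pl[v])[0]
    if len(c)>10: L.append(W[v,c[0]][:2]); Rr.append(W[v,c[-1]][:2])
for e in (L,Rr):
    e=np.array(e); k=np.polyfit(e[:,1],e[:,0],1); r=e[:,0]-np.polyval(k,e[:,1]); g=abs(r)<.003; k=np.polyfit(e[g,1],e[g,0],1); print('edge slope deg',np.degrees(np.arctan(k[0])),'x at y=0',k[1],g.sum())
print('far edge y',Q[:,1].max())
plan([.4895,-.253,.15],-1.9)
E
```

```text
(array([482.,  55.]), array([20. , 51.5]), 88.78) [0.05314243 0.0590888 ]
 top x range [0.45636118 0.50762883] mean ext [0.45609749 0.04447978] [0.50775796 0.06494317]
(array([479.5, -44.9]), array([20.5, 52.1]), 88.4) [0.05018695 0.05897899]
 top x range [0.45377805 0.50470417] mean ext [ 0.45349232 -0.05508636] [ 0.50564998 -0.03425979]
plate z 0.010064175461764191
edge slope deg 1.6260649465815833 x at y=0 0.43745864508684096 63
edge slope deg 1.6253712102930895 x at y=0 0.5230249604916722 63
far edge y 0.07935807104133742
rows 2 wz 0.0001
  d [-0.931, 0.113, 0.369]
  d [-0.931, 0.113, 0.369]
  d [-0.931, 0.113, 0.369]
```

Call:
{"fn": "step_arm", "kwargs": {"motion": [{"dx": -0.465, "dy": 0.06, "dz": 0.18, "wx": 0, "wy": 0, "wz": 0, "claw": 0}, {"dx": -0.93, "dy": 0.113, "dz": 0.36, "wx": 0, "wy": 0, "wz": 0, "claw": 0}]}}

```text
clock: 2.45
tool_pos: [0.4772, -0.1018, 0.2098]
eef_rot: [0.716, 0.698, 0.001, -0.0]
contact_force: [0.9, -1.2, -0.1]
opening: 0.008
finger_force: 0.0
```

Call:
{"fn": "step_arm", "kwargs": {"motion": [{"dx": -0.465, "dy": 0.06, "dz": 0.18, "wx": 0, "wy": 0, "wz": 0, "claw": 0}, {"dx": -0.93, "dy": 0.113, "dz": 0.36, "wx": 0, "wy": 0, "wz": 0, "claw": 0}]}}

```text
clock: 2.65
tool_pos: [0.4835, -0.1778, 0.1805]
eef_rot: [0.717, 0.697, 0.001, -0.001]
contact_force: [0.8, 0.1, 0.7]
opening: 0.0
finger_force: 0.0
```

Call:
{"fn": "step_arm", "kwargs": {"motion": [{"dx": -0.465, "dy": 0.06, "dz": 0.18, "wx": 0, "wy": 0, "wz": 0, "claw": 0}, {"dx": -0.91, "dy": 0.113, "dz": 0.36, "wx": 0, "wy": 0, "wz": 0, "claw": 0}, {"dx": -0.91, "dy": 0.113, "dz": 0.36, "wx": 0, "wy": 0, "wz": 0, "claw": 0}]}}

```text
clock: 2.95
tool_pos: [0.4886, -0.2558, 0.1507]
eef_rot: [0.72, 0.694, -0.001, 0.0]
contact_force: [-1.3, 0.7, 0.8]
opening: 0.008
finger_force: 0.0
```

Call:
{"fn": "step_arm", "kwargs": {"motion": [{"dx": 0, "dy": 0, "dz": 0.45, "wx": 0, "wy": 0, "wz": 0, "claw": 0}, {"dx": 0, "dy": 0, "dz": 0.9, "wx": 0, "wy": 0, "wz": 0, "claw": 0}, {"dx": 0, "dy": 0, "dz": 0.9, "wx": 0, "wy": 0, "wz": 0, "claw": 0}]}}

```text
clock: 3.25
tool_pos: [0.4876, -0.2478, 0.077]
eef_rot: [0.717, 0.697, -0.001, -0.004]
contact_force: [-0.1, -0.2, 0.7]
opening: 0.006
finger_force: 0.0
```

```bash
python3 - <<'E'
from h import *
st(); shot('side','s3'); shot('top','t3')
a=cv2.imread('pics/s3.png')[280:400,330:470]; b=cv2.imread('pics/t3.png')[250:340,370:475]
f=lambda x:cv2.resize(x,(400,340),interpolation=cv2.INTER_CUBIC)
cv2.imwrite('pics/c3.png',np.hstack([f(a),f(b)]))
E
```

```text
3.25 [ 0.4876 -0.2478  0.077 ] [[0.029, 1.0, -0.007], [1.0, -0.029, 0.005], [0.005, -0.007, -1.0]] [-0.1 -0.2  0.7] 0.006354859770898636 0.0 [ 0.38  0.84  0.02  1.92 -0.04  0.39  0.4 ]
```

View pics/c3.png

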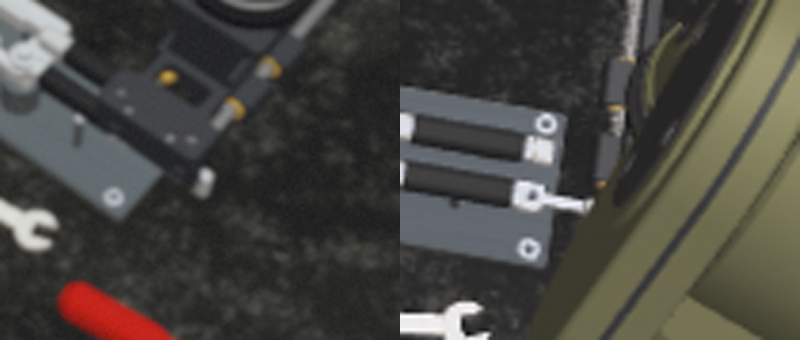

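The paddle is visible beside the gripper on its -x side in both crops (side (203,183), top (570,203)). I lower beside it, then push toward -x in steps.

Call:
{"fn": "step_arm", "kwargs": {"motion": [{"dx": 0, "dy": 0, "dz": 0.22, "wx": 0, "wy": 0, "wz": 0, "claw": 0}, {"dx": 0, "dy": 0, "dz": 0.43, "wx": 0, "wy": 0, "wz": 0, "claw": 0}, {"dx": 0, "dy": 0, "dz": 0.43, "wx": 0, "wy": 0, "wz": 0, "claw": 0}]}}

```text
clock: 3.65
tool_pos: [0.4902, -0.2509, 0.0465]
eef_rot: [0.718, 0.696, 0.0, -0.0]
contact_force: [-0.0, 0.4, -0.5]
opening: 0.002
finger_force: 0.0
```

Call:
{"fn": "step_arm", "kwargs": {"motion": [{"dx": 0, "dy": -0.08, "dz": 0, "wx": 0, "wy": 0, "wz": 0, "claw": 0}, {"dx": 0, "dy": -0.16, "dz": 0, "wx": 0, "wy": 0, "wz": 0, "claw": 0}, {"dx": 0, "dy": -0.24, "dz": 0, "wx": 0, "wy": 0, "wz": 0, "claw": 0}, {"dx": 0, "dy": -0.24, "dz": 0, "wx": 0, "wy": 0, "wz": 0, "claw": 0}]}}

```text
clock: 4.05
tool_pos: [0.4703, -0.2516, 0.0468]
eef_rot: [0.719, 0.695, 0.0, 0.001]
contact_force: [0.9, -0.6, 1.7]
opening: 0.004
finger_force: 0.8
```

Call:
{"fn": "step_arm", "kwargs": {"motion": [{"dx": 0, "dy": -0.08, "dz": 0, "wx": 0, "wy": 0, "wz": 0, "claw": 0}, {"dx": 0, "dy": -0.16, "dz": 0, "wx": 0, "wy": 0, "wz": 0, "claw": 0}, {"dx": 0, "dy": -0.16, "dz": 0, "wx": 0, "wy": 0, "wz": 0, "claw": 0}]}}

```text
clock: 4.35
tool_pos: [0.4575, -0.2508, 0.0461]
eef_rot: [0.719, 0.695, 0.0, 0.0]
contact_force: [2.1, 0.3, 1.2]
opening: 0.004
finger_force: 1.0
```

Call:
{"fn": "step_arm", "kwargs": {"motion": [{"dx": 0, "dy": -0.06, "dz": 0, "wx": 0, "wy": 0, "wz": 0, "claw": 0}, {"dx": 0, "dy": -0.12, "dz": 0, "wx": 0, "wy": 0, "wz": 0, "claw": 0}, {"dx": 0, "dy": -0.12, "dz": 0, "wx": 0, "wy": 0, "wz": 0, "claw": 0}]}}

```text
clock: 4.65
tool_pos: [0.4455, -0.2503, 0.0456]
eef_rot: [0.719, 0.695, -0.001, -0.002]
contact_force: [0.6, 0.1, 0.3]
opening: 0.004
finger_force: 0.5
```

```bash
python3 - <<'E'
from h import *
st(); shot('side','s4')
a=cv2.imread('pics/s4.png')[280:400,330:470]
b=cv2.imread('pics/s3.png')[280:400,330:470]
f=lambda x:cv2.resize(x,(400,340),interpolation=cv2.INTER_CUBIC)
cv2.imwrite('pics/c4.png',np.hstack([f(b),f(a)]))
E
```

```text
4.65 [ 0.4455 -0.2503  0.0456] [[0.034, 0.999, -0.004], [0.999, -0.034, 0.001], [0.001, -0.004, -1.0]] [0.6 0.1 0.3] 0.00446287232147035 0.5169654158817139 [ 0.42  0.88  0.01  2.04 -0.03  0.23  0.42]
```

View pics/c4.png

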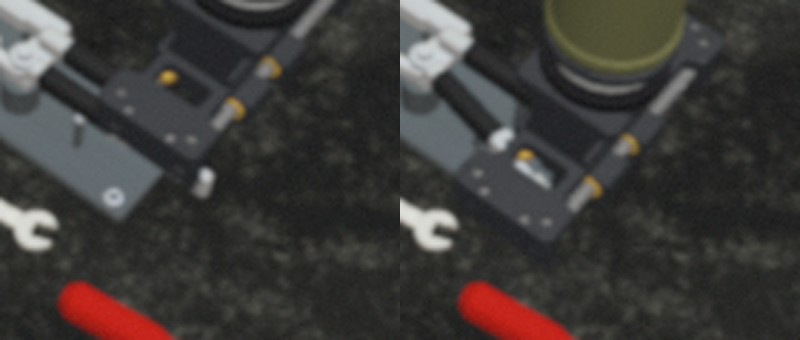

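The handle has swung out toward -x, so the pliers look open. I back off, lift and check on the way to the rack.

Call:
{"fn": "step_arm", "kwargs": {"motion": [{"dx": 0, "dy": 0.15, "dz": 0, "wx": 0, "wy": 0, "wz": 0, "claw": 0}, {"dx": 0, "dy": 0.15, "dz": -0.5, "wx": 0, "wy": 0, "wz": 0, "claw": 0}, {"dx": 0, "dy": 0.15, "dz": -1, "wx": 0, "wy": 0, "wz": 0, "claw": 0}]}}

```text
clock: 5.0
tool_pos: [0.4583, -0.2502, 0.1252]
eef_rot: [0.719, 0.695, -0.001, -0.003]
contact_force: [0.5, -1.3, -0.2]
opening: 0.003
finger_force: 0.0
```

Call:
{"fn": "step_arm", "kwargs": {"motion": [{"dx": 0, "dy": 0, "dz": -0.5, "wx": 0, "wy": 0, "wz": 0, "claw": 0}, {"dx": 0, "dy": 0, "dz": -1, "wx": 0, "wy": 0, "wz": 0, "claw": 0}, {"dx": 0, "dy": 0, "dz": -1, "wx": 0, "wy": 0, "wz": 0, "claw": 0}]}}

```text
clock: 5.3
tool_pos: [0.4618, -0.2523, 0.2101]
eef_rot: [0.719, 0.695, 0.001, 0.004]
contact_force: [0.6, -0.6, -1.5]
opening: 0.005
finger_force: 0.0
```

```bash
python3 - <<'E'
from h import *
st(); shot('top','t5'); shot('side','s5'); shot('wrist','w5')
for n,b in [('t5',(262,460,250,325)),('s5',(245,430,235,360))]:
    W,p=cloud(n); Q=box(W,p,*b,.048,.08); o=np.array([.48075,.00505]); a=np.radians(-1.55)
    q=(Q[:,:2]-o)@np.array([[np.cos(a),-np.sin(a)],[np.sin(a),np.cos(a)]])
    for lo,hi in [(-.275,-.24),(-.225,-.215),(-.195,-.18),(-.175,-.16),(-.1,-.07)]:
        k=q[(q[:,1]>lo)&(q[:,1]<hi)]; 
        if len(k): print(n,lo,np.histogram(k[:,0]*1000,bins=range(-60,61,6))[0])
plan([.534,.241,.20],5.1)
E
```

```text
5.3 [ 0.4618 -0.2523  0.2101] [[0.034, 0.999, 0.006], [0.999, -0.034, -0.003], [-0.003, 0.007, -1.0]] [ 0.6 -0.6 -1.5] 0.0053854906691073205 0.0 [ 0.39  0.6   0.03  1.91 -0.03  0.63  0.41]
t5 -0.275 [ 0 16 45 11  0  0  0  0  0  0  0  0  0  0  0  0  0  0  0  0]
t5 -0.225 [ 0  0  0 10  6  0  0  0  0  0  2  4  5  0  0  0  0  0  0  0]
t5 -0.195 [ 0  0  0  8 24 20  9  0  0  0 14 23 18  2  0  0  0  0  0  0]
t5 -0.175 [ 0  0  0  0 15 25 18  4  0  0 13 24 20  1  0  0  0  0  0  0]
t5 -0.1 [ 0  0  0  0 31 39 31  0  0  0  0 25 42 40 20  0  0  0  0  0]
s5 -0.275 [ 0  5 98 34  0  0  0  0  0  0  0  0  0  0  0  0  0  0  0  0]
s5 -0.225 [ 0  0  0  4 15  1  0  0  0  0  0 10 10  1  0  0  0  0  0  0]
s5 -0.195 [ 0  0  0  0 36 24 14  0  0  0  5 41 20  7  0  0  0  0  0  0]
s5 -0.175 [ 0  0  0  0  9 32 21  9  0  0  5 38 23  8  0  0  0  0  0  0]
s5 -0.1 [ 0  0  0  0 29 48 35  8  0  0  0  4 67 35 31  2  0  0  0  0]
rows 2 wz -0.0056
  d [0.882, 0.105, 0.009]
  d [0.88, 0.12, 0.009]
  d [0.878, 0.135, 0.009]
  d [0.875, 0.151, 0.009]
  d [0.872, 0.166, 0.009]
  d [0.869, 0.181, 0.009]
  d [0.866, 0.196, 0.009]
```

View pics/s5.png

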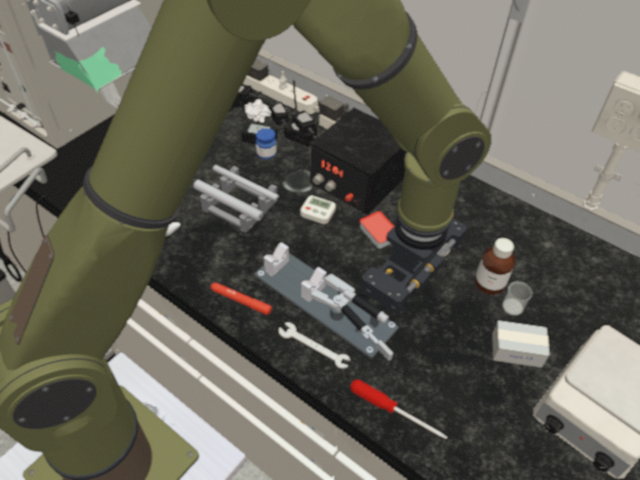

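The pliers are open: the moving handle's outer face is about -36 mm at the squeeze line and the paddle has swung to about -45 mm. On to the rack.

Call:
{"fn": "step_arm", "kwargs": {"motion": [{"dx": 0.44, "dy": 0.05, "dz": 0, "wx": 0, "wy": 0, "wz": -0.003, "claw": 60}, {"dx": 0.88, "dy": 0.105, "dz": 0.01, "wx": 0, "wy": 0, "wz": -0.0056, "claw": 60}]}}

```text
clock: 5.65
tool_pos: [0.4694, -0.1807, 0.2033]
eef_rot: [0.714, 0.701, -0.001, -0.002]
contact_force: [0.9, 0.0, -0.1]
opening: 0.164
finger_force: 0.0
```

Call:
{"fn": "step_arm", "kwargs": {"motion": [{"dx": 0.44, "dy": 0.06, "dz": 0, "wx": 0, "wy": 0, "wz": -0.003, "claw": 60}, {"dx": 0.88, "dy": 0.12, "dz": 0.01, "wx": 0, "wy": 0, "wz": -0.0056, "claw": 60}]}}

```text
clock: 5.85
tool_pos: [0.4802, -0.1091, 0.2025]
eef_rot: [0.706, 0.708, -0.001, -0.002]
contact_force: [0.6, 0.9, 0.7]
opening: 0.341
finger_force: 0.0
```

Call:
{"fn": "step_arm", "kwargs": {"motion": [{"dx": 0.44, "dy": 0.07, "dz": 0, "wx": 0, "wy": 0, "wz": -0.003, "claw": 60}, {"dx": 0.88, "dy": 0.135, "dz": 0.01, "wx": 0, "wy": 0, "wz": -0.0056, "claw": 60}]}}

```text
clock: 6.05
tool_pos: [0.4909, -0.0388, 0.2017]
eef_rot: [0.7, 0.714, -0.002, -0.002]
contact_force: [-0.0, -0.1, -0.3]
opening: 0.526
finger_force: 0.0
```

Call:
{"fn": "step_arm", "kwargs": {"motion": [{"dx": 0.44, "dy": 0.075, "dz": 0, "wx": 0, "wy": 0, "wz": -0.003, "claw": 60}, {"dx": 0.875, "dy": 0.15, "dz": 0.01, "wx": 0, "wy": 0, "wz": -0.0056, "claw": 60}]}}

```text
clock: 6.25
tool_pos: [0.5015, 0.0313, 0.2008]
eef_rot: [0.694, 0.72, -0.002, -0.001]
contact_force: [0.3, 0.3, -0.6]
opening: 0.677
finger_force: 0.0
```

Call:
{"fn": "step_arm", "kwargs": {"motion": [{"dx": 0.44, "dy": 0.08, "dz": 0, "wx": 0, "wy": 0, "wz": -0.003, "claw": 60}, {"dx": 0.87, "dy": 0.166, "dz": 0.01, "wx": 0, "wy": 0, "wz": -0.0056, "claw": 60}, {"dx": 0.87, "dy": 0.166, "dz": 0.01, "wx": 0, "wy": 0, "wz": -0.0056, "claw": 60}, {"dx": 0.87, "dy": 0.166, "dz": 0.01, "wx": 0, "wy": 0, "wz": -0.0056, "claw": 60}]}}

```text
clock: 6.65
tool_pos: [0.5122, 0.1003, 0.2002]
eef_rot: [0.687, 0.727, -0.002, -0.001]
contact_force: [0.3, -0.9, 1.0]
opening: 0.679
finger_force: 0.0
```

```bash
cat >> h.py <<'E'
def shaft(tag,lo=.0475,hi=.075,x0=.49,x1=.58,y0=.13,y1=.36):
    W,p=cloud(tag); Q=W.reshape(-1,3); Q=Q[(Q[:,2]>lo)&(Q[:,2]<hi)&(Q[:,0]>x0)&(Q[:,0]<x1)&(Q[:,1]>y0)&(Q[:,1]<y1)]
    if len(Q)<30: return print('few',len(Q))
    xy=Q[:,:2]; c=xy.mean(0)
    e=np.linalg.svd(xy-c,full_matrices=False)[2][0]; e*=np.sign(e[1]); t=(xy-c)@e
    print(tag,len(Q),'yaw',np.degrees(np.arctan2(e[1],e[0])),'c',c,'ends',c+e*t.min(),c+e*t.max(),'mid',c+e*(t.min()+t.max())/2,'L',np.ptp(t),'topz',np.percentile(Q[:,2],[90,98]))
E
python3 - <<'E'
from h import *
st(); shot('wrist','w6'); shaft('w6',.05)
plan([.534,.241,.12],5.1)
E
```

```text
6.65 [0.5122 0.1003 0.2002] [[-0.057, 0.998, -0.004], [0.998, 0.057, -0.001], [-0.001, -0.004, -1.0]] [ 0.3 -0.9  1. ] 0.6787083886077812 0.0 [-0.33  0.61  0.09  1.92 -0.09  0.61 -0.14]
w6 4236 yaw 95.18437367689434 c [0.53891294 0.20945729] ends [0.54392825 0.15418134] [0.53432462 0.26002725] mid [0.53912644 0.2071043 ] L 0.10628069628371736 topz [0.0567038  0.05743592]
rows 2 wz -0.0055
  d [0.88, 0.183, 0.503]
  d [0.876, 0.198, 0.503]
```

View pics/w6.png

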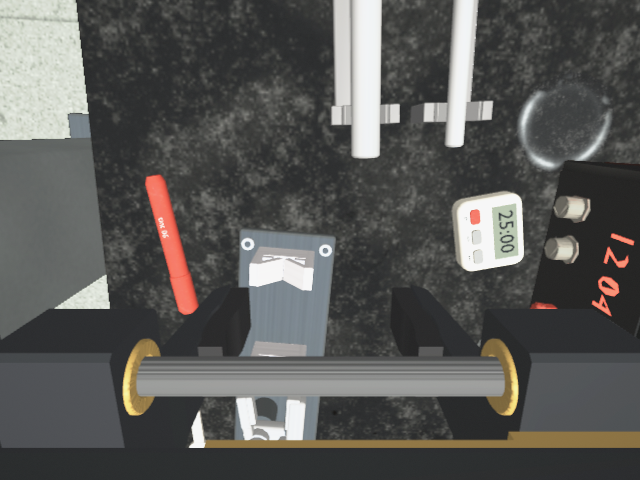

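The view shows the near end of the thick shaft at (366,155) and of the thin one at (455,145). The open pliers lie below, by the gripper. The shaft's centre comes to about (0.535, 0.242), yaw 95.2°. I go down and grip it.

Call:
{"fn": "step_arm", "kwargs": {"motion": [{"dx": 0.44, "dy": 0.1, "dz": 0.2, "wx": 0, "wy": 0, "wz": -0.003, "claw": 56}, {"dx": 0.885, "dy": 0.19, "dz": 0.4, "wx": 0, "wy": 0, "wz": -0.0055, "claw": 56}]}}

```text
clock: 6.9
tool_pos: [0.5255, 0.1687, 0.1694]
eef_rot: [0.683, 0.73, -0.001, 0.001]
contact_force: [1.0, -0.1, -0.5]
opening: 0.635
finger_force: 0.0
```

Call:
{"fn": "step_arm", "kwargs": {"motion": [{"dx": 0.44, "dy": 0.1, "dz": 0.2, "wx": 0, "wy": 0, "wz": -0.003, "claw": 56}, {"dx": 0.885, "dy": 0.205, "dz": 0.4, "wx": 0, "wy": 0, "wz": -0.0055, "claw": 56}, {"dx": 0.885, "dy": 0.205, "dz": 0.4, "wx": 0, "wy": 0, "wz": -0.0055, "claw": 56}, {"dx": 0.885, "dy": 0.205, "dz": 0.4, "wx": 0, "wy": 0, "wz": -0.0055, "claw": 56}, {"dx": 0.885, "dy": 0.205, "dz": 0.4, "wx": 0, "wy": 0, "wz": -0.0055, "claw": 56}]}}

```text
clock: 7.4
tool_pos: [0.5365, 0.2402, 0.138]
eef_rot: [0.676, 0.737, -0.001, 0.001]
contact_force: [0.4, 0.3, 0.3]
opening: 0.634
finger_force: 0.0
```

```bash
python3 - <<'E'
from h import *
st(); plan([.535,.242,.027],5.2)
shot('top','t7'); shaft('t7')
E
```

```text
7.4 [0.5365 0.2402 0.138 ] [[-0.086, 0.996, -0.0], [0.996, 0.086, -0.002], [-0.002, -0.001, -1.0]] [0.4 0.3 0.3] 0.6337955716813318 0.0 [-0.56  0.78  0.1   1.78 -0.12  0.59 -0.3 ]
rows 2 wz -0.0008
  d [0.012, -0.008, 0.694]
  d [0.012, -0.008, 0.694]
t7 387 yaw 93.36069096499271 c [0.53798659 0.19767297] ends [0.54064764 0.15235735] [0.53080658 0.31994324] mid [0.53572711 0.2361503 ] L 0.16787458974810665 topz [0.0568816  0.05874774]
```

Call:
{"fn": "step_arm", "kwargs": {"motion": [{"dx": 0.02, "dy": -0.01, "dz": 0.4, "wx": 0, "wy": 0, "wz": 0, "claw": 56}, {"dx": 0.02, "dy": -0.015, "dz": 0.75, "wx": 0, "wy": 0, "wz": 0, "claw": 56}, {"dx": 0.02, "dy": -0.015, "dz": 0.75, "wx": 0, "wy": 0, "wz": 0, "claw": 56}]}}

```text
clock: 7.75
tool_pos: [0.5329, 0.2421, 0.0756]
eef_rot: [0.676, 0.737, -0.003, -0.001]
contact_force: [-0.5, -0.8, -0.3]
opening: 0.636
finger_force: 0.0
```

Call:
{"fn": "step_arm", "kwargs": {"motion": [{"dx": 0, "dy": 0, "dz": 0.35, "wx": 0, "wy": 0, "wz": 0, "claw": 56}, {"dx": 0, "dy": 0, "dz": 0.62, "wx": 0, "wy": 0, "wz": 0, "claw": 56}, {"dx": 0, "dy": 0, "dz": 0.63, "wx": 0, "wy": 0, "wz": 0, "claw": 56}, {"dx": 0, "dy": 0, "dz": 0.63, "wx": 0, "wy": 0, "wz": 0, "claw": 56}]}}

```text
clock: 8.15
tool_pos: [0.5356, 0.2443, 0.0288]
eef_rot: [0.675, 0.738, 0.0, 0.0]
contact_force: [-0.4, 0.6, 0.3]
opening: 0.634
finger_force: 0.0
```

Call:
{"fn": "step_arm", "kwargs": {"motion": [{"dx": 0, "dy": 0, "dz": 0, "wx": 0, "wy": 0, "wz": 0, "claw": 10}, {"dx": 0, "dy": 0, "dz": 0, "wx": 0, "wy": 0, "wz": 0, "claw": 10}, {"dx": 0, "dy": 0, "dz": 0, "wx": 0, "wy": 0, "wz": 0, "claw": 10}, {"dx": 0, "dy": 0, "dz": 0, "wx": 0, "wy": 0, "wz": 0, "claw": 10}, {"dx": 0, "dy": 0, "dz": 0, "wx": 0, "wy": 0, "wz": 0, "claw": 10}, {"dx": 0, "dy": 0, "dz": 0, "wx": 0, "wy": 0, "wz": 0, "claw": 10}], "force": 40}}

```text
clock: 8.75
tool_pos: [0.5359, 0.2452, 0.0279]
eef_rot: [0.675, 0.738, 0.001, 0.001]
contact_force: [1.5, 0.4, 1.6]
opening: 0.231
finger_force: 39.9
```

Call:
{"fn": "step_arm", "kwargs": {"motion": [{"dx": 0, "dy": 0, "dz": -0.3, "wx": 0, "wy": 0, "wz": 0, "claw": 10}, {"dx": 0, "dy": 0, "dz": -0.65, "wx": 0, "wy": 0, "wz": 0, "claw": 10}, {"dx": 0, "dy": 0, "dz": -1, "wx": 0, "wy": 0, "wz": 0, "claw": 10}, {"dx": 0, "dy": 0, "dz": -1, "wx": 0, "wy": 0, "wz": 0, "claw": 10}, {"dx": 0, "dy": 0, "dz": -1, "wx": 0, "wy": 0, "wz": 0, "claw": 10}, {"dx": 0, "dy": 0, "dz": -1, "wx": 0, "wy": 0, "wz": 0, "claw": 10}]}}

```text
clock: 9.35
tool_pos: [0.5333, 0.2444, 0.1057]
eef_rot: [0.675, 0.738, -0.002, -0.001]
contact_force: [0.9, 0.1, -3.8]
opening: 0.231
finger_force: 40.1
```

```bash
python3 - <<'E'
from h import *
s=st(); shot('wrist','w8'); shot('top','t8'); shot('side','s8')
# bright steel near the shaft height: z 0.115..0.145
for t in ['w8','t8','s8']:
    shaft(t,.108,.145,x0=.505,x1=.565,y0=.1,y1=.40)
W,p=cloud('w8'); Q=W[:280].reshape(-1,3); Q=Q[(Q[:,2]>.09)&(Q[:,2]<.16)&(abs(Q[:,0]-.535)<.03)]
print(len(Q),Q.min(0),Q.max(0))
far=Q[Q[:,1]>.30]; print(np.percentile(far,[1,50,99],axis=0))
E
```

```text
9.35 [0.5333 0.2444 0.1057] [[-0.09, 0.996, -0.004], [0.996, 0.09, -0.001], [-0.001, -0.004, -1.0]] [ 0.9  0.1 -3.8] 0.23051144983127023 40.05818501114845 [-0.56  0.83  0.08  1.8  -0.12  0.53 -0.3 ]
w8 24070 yaw 95.13995135232675 c [0.53110081 0.27637743] ends [0.53867928 0.19212588] [0.52602748 0.33277874] mid [0.53235338 0.26245231] L 0.1412207246124805 topz [0.13455045 0.14147951]
t8 392 yaw 93.53086273258414 c [0.53605801 0.18656046] ends [0.53824021 0.15119447] [0.53358488 0.22664144] mid [0.53591254 0.18891795] L 0.07559045509215447 topz [0.134277   0.13599483]
s8 593 yaw 99.16582334856714 c [0.53296666 0.20407734] ends [0.54199723 0.1481094 ] [0.52507141 0.25300898] mid [0.53353432 0.20055919] L 0.10625631145135302 topz [0.13592245 0.14230959]
13411 [0.51532467 0.26377312 0.12192083] [0.54290212 0.33334244 0.13669281]
[[0.51650078 0.30037047 0.12400309]
 [0.52757146 0.31708765 0.13273781]
 [0.53850725 0.33232764 0.13520466]]
```

View pics/w8.png

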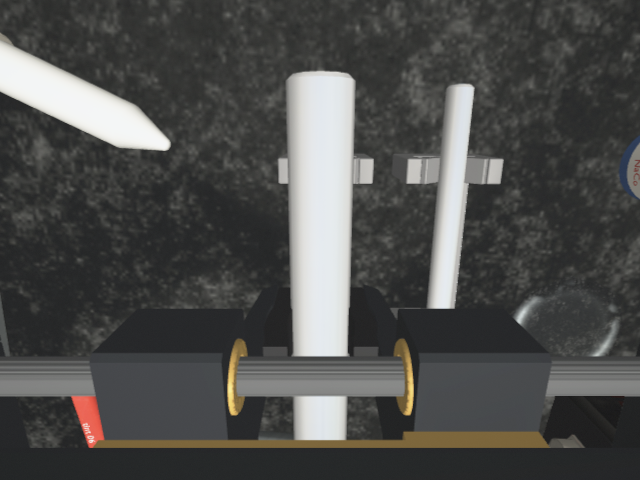

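The shaft is held level, its far end at (321,75) and its centre 1.5 mm from the TCP. The thin shaft still lies in the rack. I carry it over the fixture.

```bash
python3 - <<'E'
from h import *
plan([.480,.0065,.110],-1.5,pos=[.534,.2445,.1065])
E
```

```text
rows 2 wz 0.0123
  d [-0.968, -0.313, -0.015]
  d [-0.979, -0.275, -0.015]
  d [-0.989, -0.237, -0.015]
```

Call:
{"fn": "step_arm", "kwargs": {"motion": [{"dx": -0.32, "dy": -0.1, "dz": -0.01, "wx": 0, "wy": 0, "wz": 0.004, "claw": 10}, {"dx": -0.64, "dy": -0.21, "dz": -0.01, "wx": 0, "wy": 0, "wz": 0.008, "claw": 10}, {"dx": -0.968, "dy": -0.313, "dz": -0.015, "wx": 0, "wy": 0, "wz": 0.0123, "claw": 10}]}}

```text
clock: 9.8
tool_pos: [0.5161, 0.1648, 0.1079]
eef_rot: [0.689, 0.725, -0.001, -0.0]
contact_force: [0.5, -0.5, -3.7]
opening: 0.229
finger_force: 40.1
```

Call:
{"fn": "step_arm", "kwargs": {"motion": [{"dx": -0.32, "dy": -0.09, "dz": -0.01, "wx": 0, "wy": 0, "wz": 0.004, "claw": 10}, {"dx": -0.65, "dy": -0.18, "dz": -0.01, "wx": 0, "wy": 0, "wz": 0.008, "claw": 10}, {"dx": -0.979, "dy": -0.275, "dz": -0.015, "wx": 0, "wy": 0, "wz": 0.0123, "claw": 10}]}}

```text
clock: 10.1
tool_pos: [0.4984, 0.0852, 0.1093]
eef_rot: [0.703, 0.711, -0.0, -0.0]
contact_force: [-0.3, -0.1, -3.8]
opening: 0.227
finger_force: 40.1
```

Call:
{"fn": "step_arm", "kwargs": {"motion": [{"dx": -0.32, "dy": -0.08, "dz": -0.01, "wx": 0, "wy": 0, "wz": 0.004, "claw": 10}, {"dx": -0.65, "dy": -0.16, "dz": -0.01, "wx": 0, "wy": 0, "wz": 0.008, "claw": 10}, {"dx": -0.989, "dy": -0.237, "dz": -0.015, "wx": 0, "wy": 0, "wz": 0.0123, "claw": 10}, {"dx": -0.989, "dy": -0.237, "dz": -0.015, "wx": 0, "wy": 0, "wz": 0.0123, "claw": 10}, {"dx": -0.989, "dy": -0.237, "dz": -0.015, "wx": 0, "wy": 0, "wz": 0.0123, "claw": 10}, {"dx": -0.989, "dy": -0.237, "dz": -0.015, "wx": 0, "wy": 0, "wz": 0.0123, "claw": 10}, {"dx": -0.989, "dy": -0.237, "dz": -0.015, "wx": 0, "wy": 0, "wz": 0.0123, "claw": 10}]}}

```text
clock: 10.8
tool_pos: [0.4812, 0.0083, 0.1109]
eef_rot: [0.716, 0.698, 0.0, -0.0]
contact_force: [0.3, 0.4, -3.6]
opening: 0.232
finger_force: 40.1
```

```bash
python3 - <<'E'
from h import *
st(); shot('wrist','w9'); shot('top','t9'); shot('side','s9')
W,p=cloud('w9'); Q=W[:285].reshape(-1,3)
S=Q[(Q[:,2]>.115)&(Q[:,2]<.16)&(abs(Q[:,0]-.482)<.03)]
far=S[S[:,1]>.04]; c=far.mean(0); e=np.linalg.svd(far[:,:2]-c[:2],full_matrices=False)[2][0]; e*=np.sign(e[1])
print('shaft far',far.max(0),np.percentile(far,99,axis=0),'c',c,'yaw',np.degrees(np.arctan2(e[1],e[0])))
C=Q[(Q[:,2]>.03)&(Q[:,2]<.065)&(abs(Q[:,0]-.482)<.05)]; 
C=C[C[:,1]>.02]; print('cradle',rect(C) if len(C)>5 else len(C), len(C))
for t in ['t9','s9']: shaft(t,.118,.145,x0=.44,x1=.52,y0=-.14,y1=.13)
plan([.480,.0065,.055],-1.5)
E
```

```text
10.8 [0.4812 0.0083 0.1109] [[0.024, 1.0, 0.0], [1.0, -0.024, 0.001], [0.001, 0.0, -1.0]] [ 0.3  0.4 -3.6] 0.23226170760377057 40.0568363070488 [-0.13  0.73  0.03  2.11 -0.07  0.3  -0.07]
shaft far [0.4947457  0.09694618 0.14180655] [0.49390895 0.09613664 0.1404616 ] c [0.4831903  0.07009504 0.13724388] yaw 88.52094840503197
cradle (array([482.1,  55. ]), array([20.1, 52. ]), 88.58) 1356
t9 206 yaw 93.2650794642635 c [ 0.47672693 -0.0658459 ] ends [ 0.47781424 -0.08490532] [ 0.47563336 -0.0466766 ] mid [ 0.4767238  -0.06579096] L 0.03829087979045494 topz [0.13929078 0.14125328]
s9 668 yaw 89.5818156612318 c [ 0.47704146 -0.02937529] ends [ 0.47662065 -0.08702945] [0.47795669 0.09601875] mid [0.47728867 0.00449465] L 0.1830530687802976 topz [0.14018754 0.14255096]
rows 2 wz 0.0004
  d [-0.016, -0.012, 0.7]
```

View pics/w9.png

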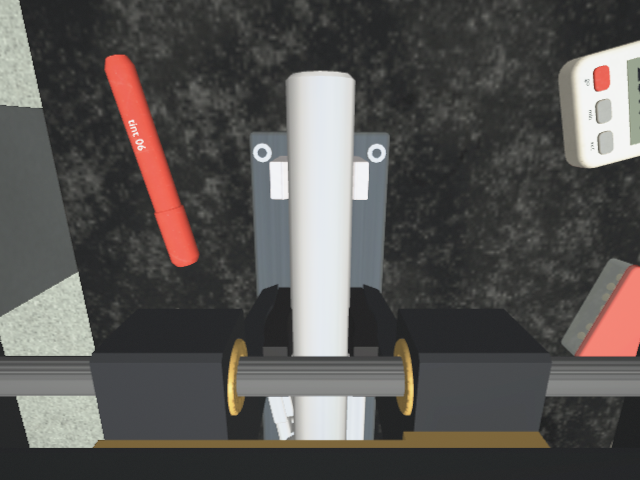

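The shaft lies over both cradles, centred in the picture between (279,180) and (361,180). It needs about -1 mm in x and -1.5 mm in y. I lower it.

Call:
{"fn": "step_arm", "kwargs": {"motion": [{"dx": -0.018, "dy": -0.012, "dz": 0.25, "wx": 0, "wy": 0, "wz": 0, "claw": 10}, {"dx": -0.018, "dy": -0.012, "dz": 0.5, "wx": 0, "wy": 0, "wz": 0, "claw": 10}, {"dx": -0.018, "dy": -0.012, "dz": 0.65, "wx": 0, "wy": 0, "wz": 0, "claw": 10}, {"dx": -0.018, "dy": -0.012, "dz": 0.65, "wx": 0, "wy": 0, "wz": 0, "claw": 10}, {"dx": -0.018, "dy": -0.012, "dz": 0.65, "wx": 0, "wy": 0, "wz": 0, "claw": 10}, {"dx": -0.018, "dy": -0.012, "dz": 0.65, "wx": 0, "wy": 0, "wz": 0, "claw": 10}]}}

```text
clock: 11.55
tool_pos: [0.4804, 0.0056, 0.0598]
eef_rot: [0.716, 0.698, 0.0, 0.0]
contact_force: [0.1, 0.0, -3.2]
opening: 0.228
finger_force: 40.1
```

```bash
python3 - <<'E'
from h import *
st(); plan([.480,.0068,.0375],-1.5)
E
```

```text
11.55 [0.4804 0.0056 0.0598] [[0.026, 1.0, 0.001], [1.0, -0.026, 0.0], [0.0, 0.001, -1.0]] [ 0.1  0.  -3.2] 0.22801795494020055 40.056311041116714 [-0.12  0.84  0.02  2.13 -0.07  0.17 -0.07]
rows 1 wz -0.0001
  d [0.015, -0.005, 0.278]
```

Call:
{"fn": "step_arm", "kwargs": {"motion": [{"dx": 0.01, "dy": -0.005, "dz": 0.07, "wx": 0, "wy": 0, "wz": 0, "claw": 10}, {"dx": 0.01, "dy": -0.005, "dz": 0.14, "wx": 0, "wy": 0, "wz": 0, "claw": 10}, {"dx": 0.01, "dy": -0.005, "dz": 0.2, "wx": 0, "wy": 0, "wz": 0, "claw": 10}, {"dx": 0.01, "dy": -0.005, "dz": 0.2, "wx": 0, "wy": 0, "wz": 0, "claw": 10}, {"dx": 0.01, "dy": -0.005, "dz": 0.2, "wx": 0, "wy": 0, "wz": 0, "claw": 10}]}}

```text
clock: 12.05
tool_pos: [0.4793, 0.0062, 0.0429]
eef_rot: [0.716, 0.698, -0.0, -0.0]
contact_force: [0.1, -0.4, -3.6]
opening: 0.232
finger_force: 40.1
```

Call:
{"fn": "step_arm", "kwargs": {"motion": [{"dx": 0, "dy": 0, "dz": 0.03, "wx": 0, "wy": 0, "wz": 0, "claw": 10}, {"dx": 0, "dy": 0, "dz": 0.05, "wx": 0, "wy": 0, "wz": 0, "claw": 10}, {"dx": 0, "dy": 0, "dz": 0.07, "wx": 0, "wy": 0, "wz": 0, "claw": 10}, {"dx": 0, "dy": 0, "dz": 0.07, "wx": 0, "wy": 0, "wz": 0, "claw": 10}]}}

```text
clock: 12.45
tool_pos: [0.4804, 0.0063, 0.0376]
eef_rot: [0.716, 0.698, 0.001, 0.001]
contact_force: [1.5, 0.0, -3.1]
opening: 0.236
finger_force: 40.0
```

Call:
{"fn": "step_arm", "kwargs": {"motion": [{"dx": 0, "dy": 0, "dz": 0.01, "wx": 0, "wy": 0, "wz": 0, "claw": 10}, {"dx": 0, "dy": 0, "dz": 0.02, "wx": 0, "wy": 0, "wz": 0, "claw": 10}, {"dx": 0, "dy": 0, "dz": 0.02, "wx": 0, "wy": 0, "wz": 0, "claw": 10}, {"dx": 0, "dy": 0, "dz": 0.02, "wx": 0, "wy": 0, "wz": 0, "claw": 10}]}}

```text
clock: 12.85
tool_pos: [0.4804, 0.0063, 0.0374]
eef_rot: [0.716, 0.698, 0.001, 0.001]
contact_force: [-0.4, 0.5, 13.0]
opening: 0.223
finger_force: 39.5
```

Contact carries the weight, so I release the shaft and look.

Call:
{"fn": "step_arm", "kwargs": {"motion": [{"dx": 0, "dy": 0, "dz": 0, "wx": 0, "wy": 0, "wz": 0, "claw": 50}, {"dx": 0, "dy": 0, "dz": 0, "wx": 0, "wy": 0, "wz": 0, "claw": 50}, {"dx": 0, "dy": 0, "dz": 0, "wx": 0, "wy": 0, "wz": 0, "claw": 50}, {"dx": 0, "dy": 0, "dz": 0, "wx": 0, "wy": 0, "wz": 0, "claw": 50}]}}

```text
clock: 13.25
tool_pos: [0.4792, 0.0063, 0.0358]
eef_rot: [0.716, 0.698, -0.0, -0.0]
contact_force: [-0.1, 0.7, -0.0]
opening: 0.556
finger_force: 0.0
```

Call:
{"fn": "step_arm", "kwargs": {"motion": [{"dx": 0, "dy": 0, "dz": -0.25, "wx": 0, "wy": 0, "wz": 0, "claw": 50}, {"dx": 0, "dy": 0, "dz": -0.6, "wx": 0, "wy": 0, "wz": 0, "claw": 50}, {"dx": 0, "dy": 0, "dz": -1, "wx": 0, "wy": 0, "wz": 0, "claw": 50}]}}

```text
clock: 13.55
tool_pos: [0.4786, 0.0062, 0.116]
eef_rot: [0.716, 0.698, -0.001, -0.001]
contact_force: [0.4, -0.1, -0.7]
opening: 0.568
finger_force: 0.0
```

Call:
{"fn": "step_arm", "kwargs": {"motion": [{"dx": 0, "dy": 0, "dz": -0.5, "wx": 0, "wy": 0, "wz": 0, "claw": 88}, {"dx": 0, "dy": 0, "dz": -1, "wx": 0, "wy": 0, "wz": 0, "claw": 88}, {"dx": 0, "dy": 0, "dz": -1, "wx": 0, "wy": 0, "wz": 0, "claw": 88}, {"dx": 0, "dy": 0, "dz": -1, "wx": 0, "wy": 0, "wz": 0, "claw": 88}]}}

```text
clock: 13.95
tool_pos: [0.4796, 0.0063, 0.1963]
eef_rot: [0.716, 0.698, 0.001, 0.0]
contact_force: [-0.4, 0.1, -0.5]
opening: 0.901
finger_force: 0.0
```

```bash
python3 - <<'E'
from h import *
st(); shot('wrist','w10'); shot('top','t10'); shot('side','s10')
for t in ['w10','t10','s10']: shaft(t,.0605,.075,x0=.463,x1=.497,y0=-.084,y1=.12)
W,p=cloud('w10'); Q=W.reshape(-1,3)
for lo,hi in [(.07,.11),(.02,.03),(-.03,0)]:
    q=Q[(Q[:,1]>lo)&(Q[:,1]<hi)&(abs(Q[:,0]-.482)<.02)&(Q[:,2]>.05)&(Q[:,2]<.08)]
    if len(q): print(lo,len(q),np.percentile(q[:,2],98),q[:,1].max())
a=cv2.imread('pics/s10.png')[225:345,250:410]; cv2.imwrite('pics/c10.png',cv2.resize(a,(800,600),interpolation=cv2.INTER_CUBIC))
plan([.4757,-.1826,.12],-1.55)
E
```

```text
13.95 [0.4796 0.0063 0.1963] [[0.026, 1.0, 0.001], [1.0, -0.026, 0.0], [0.0, 0.001, -1.0]] [-0.4  0.1 -0.5] 0.9011927888740868 0.0 [-0.14  0.57  0.05  2.05 -0.06  0.52 -0.07]
w10 5621 yaw 88.53304608039097 c [0.48113226 0.01334577] ends [ 0.47863544 -0.08415292] [0.48322101 0.09490989] mid [0.48092823 0.00537848] L 0.1791215168156528 topz [0.06622053 0.06700243]
t10 47 yaw 1.0690604420354077 c [ 0.47765334 -0.07846928] ends [ 0.46623133 -0.07868242] [ 0.49451984 -0.07815454] mid [ 0.48037558 -0.07841848] L 0.028293436396965535 topz [0.06663108 0.06741388]
s10 636 yaw 88.76791547906991 c [4.79896776e-01 4.55690822e-04] ends [ 0.47808536 -0.08376791] [0.48188612 0.09295215] mid [0.47998574 0.00459212] L 0.17676092680389627 topz [0.0672798 0.0691086]
0.07 1091 0.06708580514930337 0.09508415259662045
0.02 378 0.06693247716559178 0.029984596215976995
-0.03 980 0.06681592151190753 -0.00013025187756020296
rows 2 wz 0.0001
  d [-0.787, 0.01, 0.311]
  d [-0.787, 0.01, 0.311]
  d [-0.787, 0.01, 0.311]
```

View pics/c10.png

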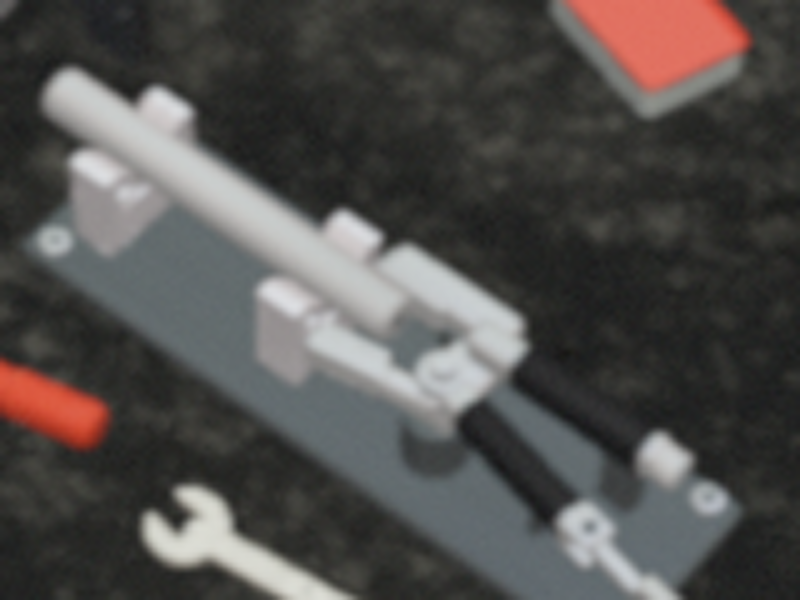

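The shaft is seated level in both V's, with its end between the open jaws. Its top is at 67 mm, its middle is within 1 mm of the fixture's, and its yaw is 88.5°. Now to the squeeze point.

Call:
{"fn": "step_arm", "kwargs": {"motion": [{"dx": -0.4, "dy": 0, "dz": 0.15, "wx": 0, "wy": 0, "wz": 0, "claw": 88}, {"dx": -0.787, "dy": 0, "dz": 0.31, "wx": 0, "wy": 0, "wz": 0, "claw": 88}]}}

```text
clock: 14.3
tool_pos: [0.4774, -0.0564, 0.1696]
eef_rot: [0.715, 0.699, -0.0, -0.001]
contact_force: [0.1, -0.4, -0.7]
opening: 1.003
finger_force: 0.0
```

Call:
{"fn": "step_arm", "kwargs": {"motion": [{"dx": -0.4, "dy": 0, "dz": 0.15, "wx": 0, "wy": 0, "wz": 0, "claw": 88}, {"dx": -0.787, "dy": 0, "dz": 0.31, "wx": 0, "wy": 0, "wz": 0, "claw": 88}]}}

```text
clock: 14.5
tool_pos: [0.4751, -0.1206, 0.1444]
eef_rot: [0.716, 0.698, -0.001, -0.001]
contact_force: [-0.4, -0.9, -0.2]
opening: 1.001
finger_force: 0.0
```

Call:
{"fn": "step_arm", "kwargs": {"motion": [{"dx": -0.4, "dy": 0, "dz": 0.15, "wx": 0, "wy": 0, "wz": 0, "claw": 88}, {"dx": -0.787, "dy": 0, "dz": 0.31, "wx": 0, "wy": 0, "wz": 0, "claw": 88}, {"dx": -0.787, "dy": 0, "dz": 0.31, "wx": 0, "wy": 0, "wz": 0, "claw": 88}, {"dx": -0.787, "dy": 0, "dz": 0.31, "wx": 0, "wy": 0, "wz": 0, "claw": 88}, {"dx": -0.787, "dy": 0, "dz": 0.31, "wx": 0, "wy": 0, "wz": 0, "claw": 88}, {"dx": -0.787, "dy": 0, "dz": 0.31, "wx": 0, "wy": 0, "wz": 0, "claw": 88}]}}

```text
clock: 15.1
tool_pos: [0.4747, -0.1809, 0.1215]
eef_rot: [0.716, 0.699, 0.0, -0.0]
contact_force: [0.0, -0.0, 0.2]
opening: 1.0
finger_force: 0.0
```

```bash
python3 - <<'E'
from h import *
st(); plan([.475,-.183,.075],-1.5)
for n,b in [('t10',(262,460,250,325)),('s10',(245,430,235,360))]:
    W,p=cloud(n); Q=box(W,p,*b,.048,.07); o=np.array([.4809,.00505]); a=np.radians(-1.5)
    q=(Q[:,:2]-o)@np.array([[np.cos(a),-np.sin(a)],[np.sin(a),np.cos(a)]])
    k=q[abs(q[:,1]+.188)<.01]; 
    if len(k): print(n,np.percentile(k[k[:,0]<-.005,0],[1,99]) if (k[:,0]<-.005).any() else '',np.percentile(k[k[:,0]>-.005,0],[1,99]) if (k[:,0]>-.005).any() else '')
E
```

```text
15.1 [ 0.4747 -0.1809  0.1215] [[0.024, 1.0, -0.0], [1.0, -0.024, 0.001], [0.001, -0.0, -1.0]] [ 0.  -0.   0.2] 0.9998869003912697 0.0 [ 0.28  0.73 -0.01  2.02  0.02  0.39  0.23]
rows 2 wz 0.0007
  d [-0.027, 0.004, 0.581]
t10 [-0.03885875 -0.02155227] [0.00235284 0.01826639]
s10 [-0.03673977 -0.01851847] [0.00368812 0.02056902]
```

Call:
{"fn": "step_arm", "kwargs": {"motion": [{"dx": -0.025, "dy": 0, "dz": 0.3, "wx": 0, "wy": 0, "wz": 0, "claw": 88}, {"dx": -0.025, "dy": 0, "dz": 0.55, "wx": 0, "wy": 0, "wz": 0, "claw": 88}, {"dx": -0.025, "dy": 0, "dz": 0.55, "wx": 0, "wy": 0, "wz": 0, "claw": 88}, {"dx": -0.025, "dy": 0, "dz": 0.55, "wx": 0, "wy": 0, "wz": 0, "claw": 88}]}}

```text
clock: 15.5
tool_pos: [0.4745, -0.1837, 0.0778]
eef_rot: [0.716, 0.698, 0.0, -0.0]
contact_force: [-0.9, 0.3, -0.0]
opening: 0.999
finger_force: 0.0
```

Call:
{"fn": "step_arm", "kwargs": {"motion": [{"dx": 0, "dy": 0, "dz": 0.12, "wx": 0, "wy": 0, "wz": 0, "claw": 88}, {"dx": 0, "dy": 0, "dz": 0.25, "wx": 0, "wy": 0, "wz": 0, "claw": 88}, {"dx": 0, "dy": 0, "dz": 0.38, "wx": 0, "wy": 0, "wz": 0, "claw": 88}, {"dx": 0, "dy": 0, "dz": 0.48, "wx": 0, "wy": 0, "wz": 0, "claw": 88}, {"dx": 0, "dy": 0, "dz": 0.48, "wx": 0, "wy": 0, "wz": 0, "claw": 88}, {"dx": 0, "dy": 0, "dz": 0.48, "wx": 0, "wy": 0, "wz": 0, "claw": 88}]}}

```text
clock: 16.1
tool_pos: [0.4742, -0.1845, 0.0388]
eef_rot: [0.716, 0.698, -0.0, -0.0]
contact_force: [-0.1, -0.6, -0.2]
opening: 1.003
finger_force: 0.0
```

Call:
{"fn": "step_arm", "kwargs": {"motion": [{"dx": 0, "dy": 0, "dz": 0, "wx": 0, "wy": 0, "wz": 0, "claw": 60}, {"dx": 0, "dy": 0, "dz": 0, "wx": 0, "wy": 0, "wz": 0, "claw": 55}, {"dx": 0, "dy": 0, "dz": 0, "wx": 0, "wy": 0, "wz": 0, "claw": 50}, {"dx": 0, "dy": 0, "dz": 0, "wx": 0, "wy": 0, "wz": 0, "claw": 45}, {"dx": 0, "dy": 0, "dz": 0, "wx": 0, "wy": 0, "wz": 0, "claw": 40}, {"dx": 0, "dy": 0, "dz": 0, "wx": 0, "wy": 0, "wz": 0, "claw": 38}, {"dx": 0, "dy": 0, "dz": 0, "wx": 0, "wy": 0, "wz": 0, "claw": 38}], "force": 40}}

```text
clock: 16.8
tool_pos: [0.4752, -0.1854, 0.0392]
eef_rot: [0.717, 0.697, 0.0, 0.001]
contact_force: [-0.1, -3.5, -3.3]
opening: 0.468
finger_force: 40.0
```

The opening of 41 mm matches the shut handles. I release, lift and verify.

Call:
{"fn": "step_arm", "kwargs": {"motion": [{"dx": 0, "dy": 0, "dz": 0, "wx": 0, "wy": 0, "wz": 0, "claw": 88}, {"dx": 0, "dy": 0, "dz": 0, "wx": 0, "wy": 0, "wz": 0, "claw": 88}, {"dx": 0, "dy": 0, "dz": 0, "wx": 0, "wy": 0, "wz": 0, "claw": 88}, {"dx": 0, "dy": 0, "dz": 0, "wx": 0, "wy": 0, "wz": 0, "claw": 88}, {"dx": 0, "dy": 0, "dz": 0, "wx": 0, "wy": 0, "wz": 0, "claw": 88}, {"dx": 0, "dy": 0, "dz": 0, "wx": 0, "wy": 0, "wz": 0, "claw": 88}]}}

```text
clock: 17.4
tool_pos: [0.4745, -0.1844, 0.0391]
eef_rot: [0.716, 0.698, 0.0, -0.0]
contact_force: [-0.2, 0.7, -0.7]
opening: 0.981
finger_force: 0.0
```

Call:
{"fn": "step_arm", "kwargs": {"motion": [{"dx": 0, "dy": 0, "dz": -0.4, "wx": 0, "wy": 0, "wz": 0, "claw": 88}, {"dx": 0, "dy": 0, "dz": -0.8, "wx": 0, "wy": 0, "wz": 0, "claw": 88}, {"dx": 0, "dy": 0, "dz": -1, "wx": 0, "wy": 0, "wz": 0, "claw": 88}]}}

```text
clock: 17.7
tool_pos: [0.4751, -0.1848, 0.1211]
eef_rot: [0.716, 0.698, 0.001, 0.001]
contact_force: [0.6, -0.6, -0.6]
opening: 0.997
finger_force: 0.0
```

Call:
{"fn": "step_arm", "kwargs": {"motion": [{"dx": 0, "dy": 0, "dz": -0.5, "wx": 0, "wy": 0, "wz": 0, "claw": 88}, {"dx": 0, "dy": 0, "dz": -1, "wx": 0, "wy": 0, "wz": 0, "claw": 88}, {"dx": 0, "dy": 0, "dz": -1, "wx": 0, "wy": 0, "wz": 0, "claw": 88}, {"dx": 0, "dy": 0, "dz": -1, "wx": 0, "wy": 0, "wz": 0, "claw": 88}]}}

```text
clock: 18.1
tool_pos: [0.4747, -0.1846, 0.1998]
eef_rot: [0.716, 0.698, 0.0, 0.001]
contact_force: [-0.0, -0.0, -0.6]
opening: 0.999
finger_force: 0.0
```

```bash
python3 - <<'E'
from h import *
st(); shot('wrist','w11'); shot('top','t11'); shot('side','s11')
for t in ['w11','s11']: shaft(t,.0605,.075,x0=.463,x1=.497,y0=-.084,y1=.12)
for n in ['t11','s11','w11']:
    W,p=cloud(n); Q=W.reshape(-1,3); Q=Q[(Q[:,2]>.048)&(Q[:,2]<.072)]; o=np.array([.4809,.00505]); a=np.radians(-1.5)
    q=(Q[:,:2]-o)@np.array([[np.cos(a),-np.sin(a)],[np.sin(a),np.cos(a)]])
    for lo,hi in [(-.275,-.24),(-.195,-.18),(-.1,-.07)]:
        k=q[(q[:,1]>lo)&(q[:,1]<hi)]; print(n,lo,np.histogram(k[:,0]*1000,bins=range(-60,61,6))[0])
E
```

```text
18.1 [ 0.4747 -0.1846  0.1998] [[0.027, 1.0, 0.002], [1.0, -0.027, -0.0], [-0.0, 0.002, -1.0]] [-0.  -0.  -0.6] 0.9988745270785169 0.0 [ 0.29  0.6  -0.01  1.96  0.01  0.58  0.24]
w11 2502 yaw 90.41309555194319 c [ 0.47952708 -0.05690096] ends [ 0.47972224 -0.0839685 ] [ 0.47932883 -0.02940514] mid [ 0.47952554 -0.05668682] L 0.05456477623676276 topz [0.06642814 0.06723191]
s11 632 yaw 88.81160517679193 c [ 4.80013536e-01 -2.15313084e-04] ends [ 0.47828261 -0.08365626] [0.48194092 0.09269567] mid [0.48011176 0.0045197 ] L 0.1763898691210114 topz [0.06738337 0.06909977]
t11 -0.275 [0 0 0 0 0 0 0 0 0 0 0 0 0 0 0 0 0 0 0 0]
t11 -0.195 [ 0  0  0  0  0  0 20 21 13  0 16 23 17  1  0  0  0  0  0  0]
t11 -0.1 [ 0  0  0  0  0  7 46 36 34 31 27 34 44 40 20  0  0  0  0  0]
s11 -0.275 [  0   0   0   0   0   0   5 128  21   0   0   0   0   0   0   0   0   0
   0   0]
s11 -0.195 [ 0  0  0  0  0  0 28 26 21  1 12 38 18  6  0  0  0  0  0  0]
s11 -0.1 [ 0  0  0  0  0  0 49 35 43 44 40 19 43 40 25  3  0  0  0  0]
w11 -0.275 [  0   0   0   0   0   0   0 232 136   0   0   0   0   0   0   0   0   0
   0   0]
w11 -0.195 [  0   0   0   0   0   0  74 150 147   0  38 150 151  48   0   0   0   0
   0   0]
w11 -0.1 [  0   0   0   0   0   0 279 393 270 308 272 276 390 394 309   0   0   0
   0   0]
```

The handle is back at its shut position, with paddle and lever in line. The jaw is on the shaft, and the shaft is centred and seated.

```bash
python3 -c "
from plant import workorder
print(workorder.finish_job())"
```

```text
the job is handed in; nothing more can be done
None
```

I released the pliers, laid the thick shaft centred in both V-cradles and locked the pliers on it, left the thin shaft in the rack, and handed the job in at about 18 s; no verdict was shown, and I viewed 12 pictures, two over the limit of 10.

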